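Lock the lamp cover with the blade key

TASK

The round cover of the microscope lamp unit still stands proud: take the orange-handled blade key out of its holder, put the blade into the slot of the brass cam lock and turn it clockwise, gently, until it comes up against its stop and the cover is drawn fully home. Do not force it past the stop, and touch the lamp unit with nothing but the key. Then put the key back upright in its holder, fully down, let go of it, and leave the other things on the bench alone.

Things in the scene. Friction and masses are not known exactly. Their poses are not given: they have to be found in the camera images.
- key: Loose blade key, upright, 80 to 160 g, alike after a half turn about z. Origin: middle of the blade's lower edge; z up the key, x along the blade's width. Steel blade 24 (x) by 4 mm (y), z 0 to 14, its lowest 2 mm narrowed to 22 by 2.6 mm; shank 8 mm diameter, z 14 to 36; black collar 36 mm diameter, z 36 to 41; orange flat handle 34 (x) by 14 mm (y), z 41 to 89.
- key_grip (a point): A point to hold the key by: on its axis in the orange handle, 67 mm above the blade's lower edge and 26 mm above the collar. Axes as the key's: the handle's two flat faces are 14 mm apart along y.
- holder: Grey block fixed to the bench, 80 (x) by 70 (y) by 48 mm high, origin at the middle of its underside. In the middle of its top an upright pocket 28 (x) by 11 mm (y), 42 mm deep. The key stands in it, blade along the holder's x, its collar resting on the block's top (key origin then 12 mm above the bench).
- lamp_box: White lamp unit fixed to the bench, 170 (x) by 180 (y) mm, top 60 mm above the bench, origin at the middle of its underside. In the middle of its top a grey ring, 96 mm outside diameter, rim 70 mm above the bench, and in it a blue round cover with a brass cam lock at the centre. Cover and cam top start 72.3 to 73.8 mm above the bench, sink as the cam turns, and are flush with the rim when home.
- slot (a point): Centre of the mouth of the slot in the top of the brass cam (32 mm diameter); it turns and sinks with the cam. x along the slot, z up. Slot 28 mm long, 6 mm wide, 8 mm deep, flat floor, closed ends. It turns clockwise from above (yaw decreases) against 0.03 to 0.1 N m of steady friction, stays where left, and sinks 2.5 mm per rad: the blade must follow it down.
- stop (a point): The cam's axis at the level of the ring's rim, 70 mm above the bench (axes as the lamp unit's). The hard stop is 0.92 to 1.47 rad clockwise of the slot's starting yaw; its angle differs each time, does not follow from the box, and can only be felt as a sharp rise of the turning moment. The lock is delicate: keep the push under 15 N and the moment under 0.3 N m.
- bottle: White bottle with a red cap, 60 mm in diameter, 130 mm tall, loose, origin at the middle of its underside. Leave alone.
- dish: Round covered glass dish, 94 mm in diameter, 16 mm tall, loose, origin at the middle of its underside. Leave alone.
- slide_box: Blue box for slides, 90 by 75 by 34 mm, loose, origin at the middle of its underside. Leave alone.
Not all that is in view belongs to the job. There is more than one size of the holder; the job needs the smaller.

How it is judged:
On the way, in this order (a step that is already met when the one before it is completed fails the run):
1. the key's blade is in the slot of the cam lock, at least 4 mm deep (horizontal distance between key and slot below 0.004 m and z of key in the frame of slot below -0.004 m), for 0.2 s.
2. with the blade in the slot, the cam is turned to its stop and the cover is home (within 0.2 mm of flush) (all of step 1 and z of slot in the frame of lamp_box below 0.0702 m), for 0.1 s.
At the end, for the whole second after the job is handed in: The cover is home: the cam's top is within 0.2 mm of flush with the ring (70 mm above the bench). The key stands still and upright (within 0.1 rad) in the holder's pocket, within 6 mm of its middle and within 2.5 mm of fully down, released (z of slot in the frame of lamp_box below 0.0702 m and horizontal distance between key and holder below 0.006 m and z of key in the frame of holder below 0.0145 m and angle between key's own z axis and vertical below 0.1 rad and linear speed of key below 0.02 m/s); the robot touches nothing.
It fails at once if the key presses or twists on the lock or lamp unit with more than 40 N in all contacts together (contact force between key and lamp_box above 40 N).
It fails at once if the robot itself touches the lamp unit (contact force between any of the fingers, the arm and lamp_box above 1 N).
It fails at once if the bottle is moved more than 20 mm (distance of bottle from where it was at the start of the episode above 0.02 m).
It fails at once if the dish is moved more than 20 mm (distance of dish from where it was at the start of the episode above 0.02 m).
It fails at once if the slide box is moved more than 20 mm (distance of slide_box from where it was at the start of the episode above 0.02 m).
It also fails if it takes over 72 s, if anything falls off the work surface, if the arm or the gripper's body presses on something with over 40 N, if the wrist force passes 120 N, or if a joint passes its speed limit or range.

ROBOT

A 6-joint arm with a two-finger parallel gripper is mounted at the origin on the work surface. World frame = base frame: x ahead of the robot, y to its left, z up, the work surface at z = 0. Lengths are in m, angles in rad, forces in N, time in s.
With the tool pointing down it reaches from about 0.35 to 0.775 m from the base axis. Payload 7.3 kg.
Tool frame: the origin (TCP) lies at the centre of the arm's flange, where the gripper is bolted on; the fingertips stand bot.tip_reach ahead of it and the grasp point (between the pads) lies 159 mm ahead of it (bot.tip_reach is the distance from the TCP to the fingertips, in m); z points along the fingers, y is the direction in which the jaws open and shut (so a half turn about z gives the same grasp; the last joint's range is limited). The gripper opens to 92 mm and grips with 3 to 60 N. Pads are 19 mm wide; open, the fingers measure 130 mm over their backs; the gripper's body (75 mm by 190 mm) begins 47 mm behind the grasp point.
Start: joints at [1.101, 0.342, 1.524, -0, 1.275, -0.146], TCP at [0.167, 0.498, 0.405] pointing down, gripper open.
Joint ranges: [-2.53, 2.53], [-0.77, 2.02], [0.04, 2.7], [-1, 4.14], [0.28, 2.66], [-3.11, 3.11]. Speed limits (rad/s): [2.57, 2.57, 3.14, 3.14, 3.14, 3.14].

INTERFACE

Orientations are given as a unit quaternion [x, y, z, w].
In Python, from rig import bot gives the robot as it stands.
- The arm moves only by the tool arm_command, never from a script. Its argument "rows" is a list of rows, each a list of 5 numbers: the shift along the tool's x, y, z in cm, then the turn about the tool's z in rad, then the finger opening in cm, from 0 to 9.18. A call has 1 to 12 rows; each row shifts and turns the commanded pose from where the row before left it, along the tool's axes as they then stand; what a row does not reach is not made up. A row lasts 1/12 s, in which the tool goes at most 41.7 mm and 7.16 degrees, less where a joint would pass 70% of its speed; a pose out of reach is approached as far as the arm can. A call with a gripper value outside its range is refused whole. The fingers move at their own pace and stop on an object; "grip_force" is the grip in N (left out, the last holds). Time passes only in rows, so rows that do not move let the fingers close. It gives the time, the measured TCP pose, the force and the opening at its end, in the units of the state.
- bot.state(): the state, without advancing time (a new reading comes with each control period).
- bot.read_camera(name): name is "scene" or "top" or "wrist"; returns (picture, depth): 384x512x3 uint8, blue, green, red; 384x512 float32, m along the optical axis (not along the pixel's ray), 0 where there is no reading.
- bot.camera_info(name): a dict with "vertical_fov" (degrees; the focal length in pixels is half the picture's height over the tangent of half this angle, whatever the lens; pixels are square), "cx", "cy" (the principal point, pixels), "R" (3x3) and "t" (3): a world point X has camera coordinates R X + t. Camera axes: x right, y down, z forward; pixel columns grow to the right and rows downward; lengths in m; the calibration is good to about 2 mm. A picture is of the moment at which its call begins: read the wrist's pose just before it. camera_info takes no time and is no camera call; for the wrist camera it gives the pose at the moment of the call.
- bot.finish_job(): hands the job in, once; it reports no verdict.
The state is a dict: "time": time; "joints": joint angles; "joint_velocities": joint speeds; "tau": joint torques, N m; "position": TCP position; "ee_rot": TCP orientation; "wrist_force": force on the tool from outside, world axes, zero at the start; "wrist_torque": the same for the moment, N m; "opening": opening from 0.0 (shut) to 1.0 (fully open).
Only numpy, scipy, OpenCV 4.12 (cv2) and the standard library are available. Lean on these libraries where they do the work, as an engineer would, in place of code of your own. Each camera call takes 0.05 s, during which the arm holds its last target.

## Working session

There is one attempt and no reset: what is moved stays moved. The work goes in short steps, Python scripts to look and compute and a tool call to move; the robot and the scene stay as the last step left them, time stands still between calls to the robot, and variables do not carry over. Pictures are saved under pics/ and viewed, and the job is handed in when it is done.

Besides the shell and the picture viewer there is one more tool, called after ">>>" in YAML: its name, and indented under it one key for each argument. arm_command: Moves the arm, as the interface text tells. Its arguments: {"type":"object","properties":{"rows":{"type":"array","items":{"type":"array","items":{"type":"number"}}},"grip_force":{"type":"number"}},"required":["rows"]}

```bash
ls; mkdir -p pics
cat > h.py <<'E'
from rig import bot
import numpy as np, cv2, json
def grab(name, fn=None):
    info=bot.camera_info(name); im,d=bot.read_camera(name)
    if fn: cv2.imwrite('pics/'+fn+'.png',im); np.savez('pics/'+fn+'.npz',im=im,d=d,R=info['R'],t=info['t'],f=192/np.tan(np.radians(info['vertical_fov'])/2),cx=info['cx'],cy=info['cy'])
    return im,d,info
class V:
    def __init__(s,fn):
        z=np.load('pics/'+fn+'.npz'); s.im=z['im'];s.d=z['d'];s.R=z['R'];s.t=z['t'];s.f=float(z['f']);s.cx=float(z['cx']);s.cy=float(z['cy'])
    def pt(s,u,v,d=None):
        d=s.d[int(round(v)),int(round(u))] if d is None else d
        c=np.array([(u-s.cx)/s.f*d,(v-s.cy)/s.f*d,d]); return s.R.T@(c-s.t)
    def atz(s,u,v,z):
        r=s.R.T@np.array([(u-s.cx)/s.f,(v-s.cy)/s.f,1]); o=-s.R.T@s.t
        return o+r*(z-o[2])/r[2]
    def cloud(s):
        v,u=np.mgrid[0:384,0:512]; d=s.d
        c=np.stack([(u-s.cx)/s.f*d,(v-s.cy)/s.f*d,d],-1)
        return (c-s.t)@s.R
    def proj(s,X):
        c=s.R@np.array(X)+s.t; return s.f*c[0]/c[2]+s.cx, s.f*c[1]/c[2]+s.cy
E
python3 - <<'E'
from h import *
for n in ['scene','top','wrist']:
    im,d,i=grab(n,n+'0'); print(n,i)
print(bot.state(),bot.tip_reach)
E
```

```text
pics
scene {'vertical_fov': 54.963476024524894, 'cx': 258.1096935739523, 'cy': 193.9222283900313, 'R': array([[ 0.20917448,  0.97782646,  0.01007209],
       [ 0.55478232, -0.11018333, -0.82466734],
       [-0.80527177,  0.17808718, -0.56552837]]), 't': array([-0.14156919, -0.27109576,  1.58434169])}
top {'vertical_fov': 44.14375659367538, 'cx': 254.72418209525895, 'cy': 187.56010365606355, 'R': array([[-0.02585003, -0.99948377, -0.01907788],
       [-0.98332594,  0.02885928, -0.17954733],
       [ 0.18000522,  0.01411847, -0.98356433]]), 't': array([0.04079205, 0.59924425, 1.3164845 ])}
wrist {'vertical_fov': 68.44481819226415, 'cx': 258.0183764922489, 'cy': 195.00336428207507, 'R': array([[ 0.31774928,  0.94817408, -0.00114526],
       [ 0.90145181, -0.30171692,  0.31040543],
       [ 0.29397284, -0.0996635 , -0.95060357]]), 't': array([-0.5253376 , -0.03810317,  0.39057282])}
{'time': 0.15, 'joints': array([ 1.10100886e+00,  3.42558565e-01,  1.52480856e+00, -5.88356748e-06,
        1.27543086e+00, -1.46001729e-01]), 'joint_velocities': array([ 0.00062162, -0.00164024, -0.00266443,  0.00045696,  0.00105134,
        0.00022474]), 'tau': array([ 1.23424845e-03, -4.31468332e+01, -2.44352210e+01,  7.16586015e-02,
        5.37142565e-02, -4.97942654e-05]), 'position': array([0.16696378, 0.49762865, 0.4042028 ]), 'ee_rot': array([ 1.61185734e-01,  9.86923906e-01, -5.75176808e-04, -1.79957881e-04]), 'wrist_force': array([-0.79199217,  1.45445542, -0.27415347]), 'wrist_torque': array([-0.00292659, -0.01753556, -0.03743514]), 'opening': 1.0023074492677218} 0.178
```

View pics/scene0.png

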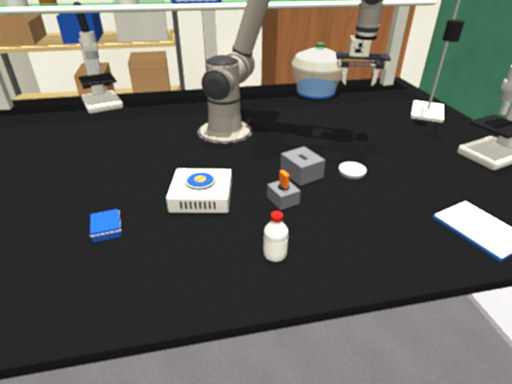

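View pics/top0.png

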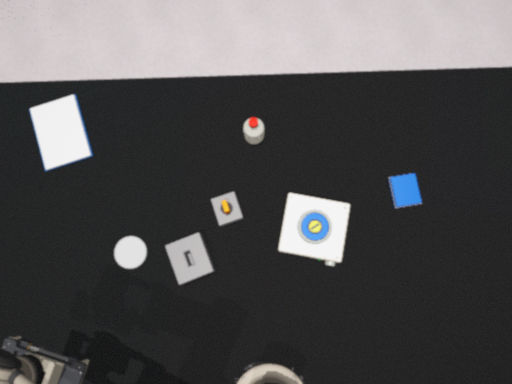

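View pics/wrist0.png

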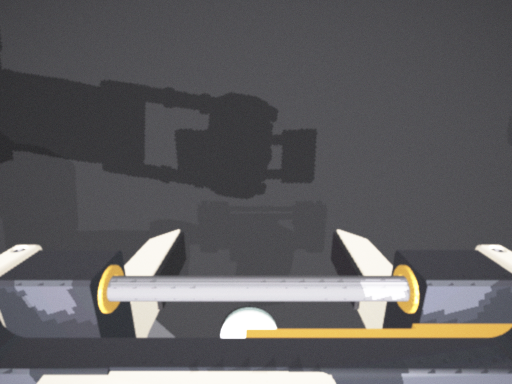

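The small holder with the orange key is at top (227,208) and scene (284,192). The larger, empty grey block at top (190,258) and scene (302,165) is the decoy. The lamp unit is at top (315,227), the dish at (130,252), the bottle at (254,130) and the slide box at (405,190).

Run:
```python
from h import *
v=V('top0'); s=V('scene0')
for n,u,w in [('key',227,208),('slot',315,227),('bottle',254,123),('dish',130,252),('slide',405,190),('big',180,262)]:
    print(n,v.pt(u,w).round(4))
for n,u,w in [('key',284,176),('slot',200,181),('big',295,160)]: print('scene',n,s.pt(u,w).round(4))
a=cv2.resize(v.im[150:300,140:380],None,fx=3.2,fy=3.2,interpolation=cv2.INTER_CUBIC)
cv2.imwrite('pics/topcrop.png',a)
P=v.cloud()
def rect(m,name):
    pts=P[m][:,:2].astype(np.float32)
    r=cv2.minAreaRect(pts*1000); print(name,len(pts),r,P[m][:,2].mean())
X,Y=P[...,0],P[...,1];Z=P[...,2]
k=v.pt(227,208)
m=(abs(Z-.048)<.008)&(np.hypot(X-k[0],Y-k[1])<.06); rect(m,'holder')
k=v.pt(190,258)
m=(Z>.04)&(Z<.12)&(np.hypot(X-k[0],Y-k[1])<.08); rect(m,'big')
k=v.pt(315,227)
m=(abs(Z-.060)<.006)&(np.hypot(X-k[0],Y-k[1])<.14); rect(m,'lamp')
```

```text
key [0.5363 0.1021 0.1003]
slot [ 0.4789 -0.1417  0.0776]
bottle [0.7704 0.0204 0.1299]
dish [0.4265 0.3933 0.0185]
slide [ 0.584  -0.4142  0.0329]
big [0.3923 0.2377 0.0717]
scene key [0.5519 0.1051 0.0936]
scene slot [ 0.4985 -0.1423  0.0731]
scene big [0.4267 0.1787 0.0717]
holder 566 ((543.6367797851562, 109.00157165527344), (80.6321029663086, 69.68314361572266), 17.061750411987305) 0.04939737270471978
big 1494 ((403.548828125, 214.52626037597656), (115.94427490234375, 101.68643951416016), 20.438316345214844) 0.06971091043066557
lamp 2770 ((477.6650390625, -139.45346069335938), (180.28500366210938, 179.30563354492188), 77.54266357421875) 0.060878387428581475
```

View pics/topcrop.png

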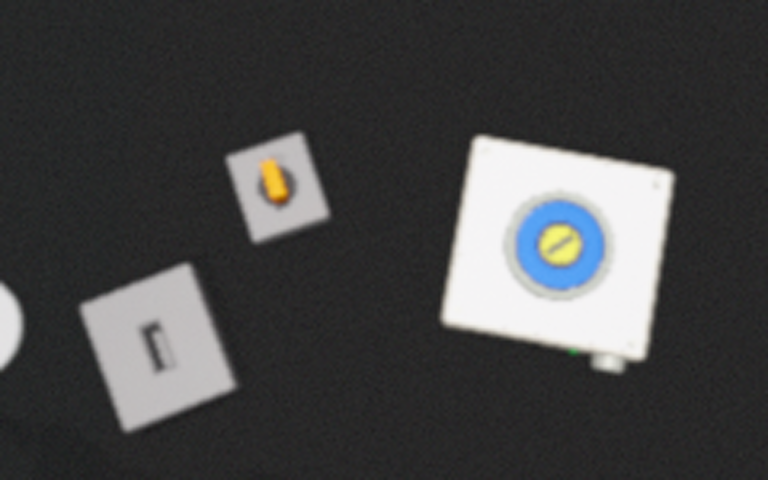

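```bash
cat >> h.py <<'E'
from scipy.spatial.transform import Rotation as Ro
def tool():
    s=bot.state(); return np.array(s['position']),Ro.from_quat(s['ee_rot']).as_matrix()
def go(target,yaw_y=None):
    p,R=tool(); d=R.T@(np.array(target)-p)*100
    cur=np.arctan2(R[1,1],R[0,1]); t=None
    if yaw_y is not None:
        t=-((yaw_y-cur+np.pi)%(2*np.pi)-np.pi)
    print('shift tool cm',d.round(3),'turn',t, 'yaw_y now',cur, 'tilt',np.degrees(np.arccos(-R[2,2])).round(2)); return d,t
def camtool():
    s=V('wrist0'); p=np.array([0.16696378, 0.49762865, 0.4042028]);R=Ro.from_quat([ 1.61185734e-01,  9.86923906e-01, -5.75176808e-04, -1.79957881e-04]).as_matrix()
    return R.T@(-s.R.T@s.t-p), s.R@R
E
python3 - <<'E'
from h import *
c,Rc=camtool(); print(c,Rc)
# project point at tool coords (0,0,d)
s=V('wrist0')
for d in [.159,.178,.25,.3,.35]:
  for x in [0,-.05,.05]:
    q=Rc@(np.array([x,0,d])-c); print(d,x,s.f*q[0]/q[2]+s.cx,s.f*q[1]/q[2]+s.cy)
go([.54,.108,.38],np.radians(107))
E
```

```text
[0.08520124 0.00087381 0.02171054] [[ 4.28904416e-04  9.99999907e-01 -4.79878868e-05]
 [-9.50551241e-01  3.92792182e-04 -3.10567519e-01]
 [-3.10567471e-01  1.78818726e-04  9.50551321e-01]]
0.159 0 256.36933702788053 263.97295623213347
0.159 -0.05 256.48269632934296 335.54354139161444
0.159 0.05 256.2310855575188 176.6864388903695
0.178 0 256.5380307102737 247.33897804203883
0.178 -0.05 256.62689849333316 313.4815937284123
0.178 0.05 256.4318584805892 168.3169889383898
0.25 0 256.9501662019402 206.70051024354467
0.25 -0.05 256.9908395081 257.80110046740043
0.25 0.05 256.90395100276277 148.63726979792293
0.3 0 257.12231061692756 189.72627384165548
0.3 -0.05 257.14795630454415 233.76330211371987
0.3 0.05 257.0937735118604 140.72430043255497
0.35 0 257.2461170414315 177.51838712191292
0.35 -0.05 257.2628898735086 216.17924988402956
0.35 0.05 257.22773142711753 135.14011084029823
shift tool cm [-47.762 -25.067   2.442] turn -0.6204898897638316 yaw_y now 1.2470124098701008 tilt 0.07
```

>>> arm_command:
  rows:
    - [-3.4, -1.79, 0.2, 0, 9]
    - [-3.4, -1.79, 0.2, 0, 9]
    - [-3.4, -1.79, 0.2, 0, 9]
    - [-3.4, -1.79, 0.2, 0, 9]
    - [-3.4, -1.79, 0.2, 0, 9]
    - [-3.4, -1.79, 0.2, 0, 9]
    - [-3.4, -1.79, 0.2, 0, 9]
    - [-3.4, -1.79, 0.2, 0, 9]
    - [-3.4, -1.79, 0.2, 0, 9]
    - [-3.4, -1.79, 0.2, 0, 9]
    - [-3.4, -1.79, 0.2, 0, 9]
    - [-3.4, -1.79, 0.2, 0, 9]

```text
time: 1.15
position: [0.4864, 0.1626, 0.3805]
ee_rot: [0.161, 0.987, 0.0, -0.0]
wrist_force: [0.3, 1.1, 0.8]
opening: 0.977
```

Run:
```python
from h import *
go([.53,.108,.38],np.radians(107))
```

```text
shift tool cm [-5.868 -3.789  0.05 ] turn -0.6206596085284399 yaw_y now 1.2468426911054924 tilt 0.02
```

>>> arm_command:
  rows:
    - [0, 0, 0, 0, 9]
    - [0, 0, 0, -0.1, 9]
    - [0, 0, 0, -0.1, 9]
    - [0, 0, 0, -0.1, 9]
    - [0, 0, 0, -0.1, 9]
    - [0, 0, 0, -0.1, 9]
    - [0, 0, 0, -0.12, 9]
    - [0, 0, 0, 0, 9]

```text
time: 1.82
position: [0.4852, 0.1646, 0.3805]
ee_rot: [-0.15, 0.989, 0.0, -0.0]
wrist_force: [0.6, -0.9, 0.4]
opening: 0.981
```

Run:
```python
from h import *
d,t=go([.54,.108,.38],np.radians(107))
im,d,i=grab('wrist','w1')
```

```text
shift tool cm [-3.562 -7.029  0.049] turn 0.004013387137845381 yaw_y now 1.871515686771778 tilt 0.03
```

View pics/w1.png

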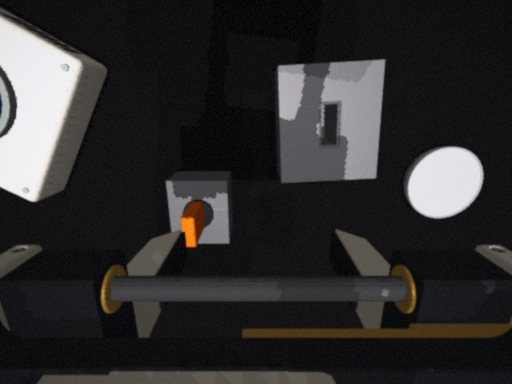

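The wrist view shows the key's orange handle top at (189,230) in the small block at (200,208). The larger block is at (330,120), clearly bigger and empty. I'll move above the key.

>>> arm_command:
  rows:
    - [-1.2, -2.3, 0, 0, 7]
    - [-1.2, -2.3, 0, 0, 7]
    - [-1.2, -2.4, 0, 0, 7]
    - [0, 0, 0, 0, 7]
    - [0, 0, 0, 0, 7]

```text
time: 2.28
position: [0.5407, 0.1071, 0.3802]
ee_rot: [-0.145, 0.989, 0.0, -0.0]
wrist_force: [-0.0, 0.6, 0.1]
opening: 0.767
```

Run:
```python
from h import *
d,t=go([.54,.108,.38],np.radians(107))
im,d,i=grab('wrist','w2')
cv2.imwrite('pics/w2b.png',cv2.resize(im[100:300,140:390],None,fx=3,fy=3,interpolation=cv2.INTER_CUBIC))
```

```text
shift tool cm [0.046 0.106 0.022] turn -0.005688443097255913 yaw_y now 1.8618138565366769 tilt 0.05
```

View pics/w2b.png

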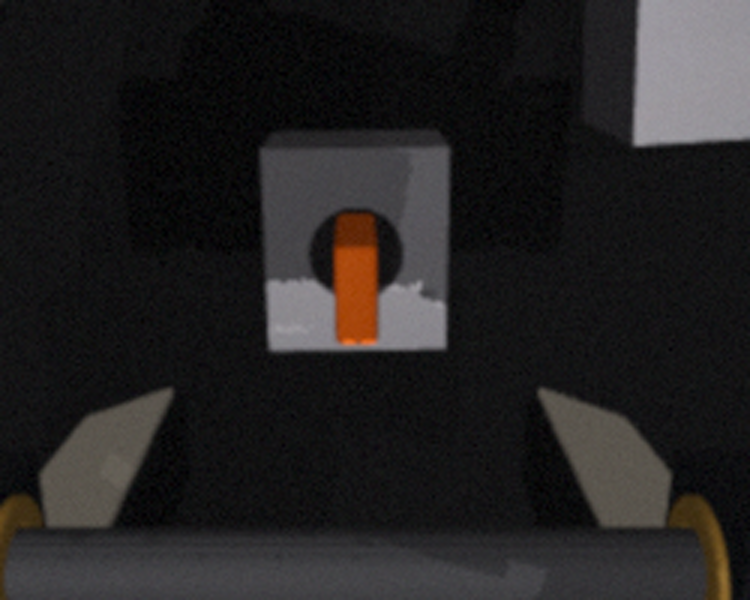

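Run:
```python
from h import *
for fn in ['w1','w2']:
    v=V(fn);P=v.cloud();hsv=cv2.cvtColor(v.im,cv2.COLOR_BGR2HSV)
    og=(hsv[...,0]<20)&(hsv[...,1]>150)&(hsv[...,2]>60)
    X,Y,Z=P[...,0],P[...,1],P[...,2]
    near=np.hypot(X-.54,Y-.108)<.06
    for n,m in [('keytop',og&near&(Z>.095)),('holder',near&(abs(Z-.048)<.006))]:
        m&=v.d>0
        pts=P[m]; print(fn,n,m.sum(),cv2.minAreaRect((pts[:,:2]*1000).astype(np.float32)),np.median(pts[:,2]),pts[:,:2].mean(0))
v=V('w2')
print(v.atz(258.8,197.8,.101))
```

```text
w1 keytop 418 ((524.4024658203125, 111.02239990234375), (22.3712158203125, 71.96491241455078), 88.07112121582031) 0.09933861569748637 [0.53809979 0.1114545 ]
w1 holder 2857 ((544.0103759765625, 110.37533569335938), (80.39340209960938, 70.23551177978516), 17.5303897857666) 0.0466253343554191 [0.53520815 0.1117079 ]
w2 keytop 3293 ((514.1707153320312, 106.96182250976562), (68.60871887207031, 73.65074157714844), 55.0128288269043) 0.29231003894964136 [0.51676375 0.11741334]
w2 holder 3519 ((544.1589965820312, 110.28651428222656), (80.26860046386719, 70.04923248291016), 17.579334259033203) 0.04666061527631539 [0.54003956 0.10912009]
[0.54232251 0.10965775 0.101     ]
```

Run:
```python
from h import *
for fn in ['w1','w2']:
    v=V(fn);P=v.cloud();hsv=cv2.cvtColor(v.im,cv2.COLOR_BGR2HSV)
    og=(hsv[...,0]<20)&(hsv[...,1]>150)&(hsv[...,2]>60)
    X,Y,Z=P[...,0],P[...,1],P[...,2]
    near=np.hypot(X-.543,Y-.11)<.03
    m=og&near&(abs(Z-.1)<.005)
    pts=P[m]; print(fn,m.sum(),cv2.minAreaRect((pts[:,:2]*1000).astype(np.float32)),np.median(pts[:,2]))
go([.5435,.110,.25],np.radians(107.5))
```

```text
w1 391 ((543.515380859375, 110.62669372558594), (33.95958709716797, 14.303437232971191), 20.138458251953125) 0.09927478054403557
w2 455 ((543.6126098632812, 109.80802154541016), (33.48710250854492, 12.831385612487793), 16.357933044433594) 0.09940523143197255
shift tool cm [-0.394  0.105 13.032] turn -0.012692357240607244 yaw_y now 1.8635365886532969 tilt 0.07
```

>>> arm_command:
  rows:
    - [-0.4, 0.1, 3, -0.012, 6]
    - [0, 0, 3, 0, 5]
    - [0, 0, 3, 0, 5]
    - [0, 0, 3, 0, 5]
    - [0, 0, 0, 0, 5]
    - [0, 0, 0, 0, 5]

```text
time: 2.83
position: [0.5431, 0.1108, 0.2601]
ee_rot: [-0.153, 0.988, 0.0, -0.002]
wrist_force: [0.2, -0.9, 0.4]
opening: 0.545
```

Run:
```python
from h import *
go([.5436,.1102,.2385],np.radians(107.3))
im,d,i=grab('wrist','w3')
```

```text
shift tool cm [-0.04  -0.071  2.163] turn 0.0061051913500511645 yaw_y now 1.8788434787399668 tilt 0.2
```

View pics/w3.png

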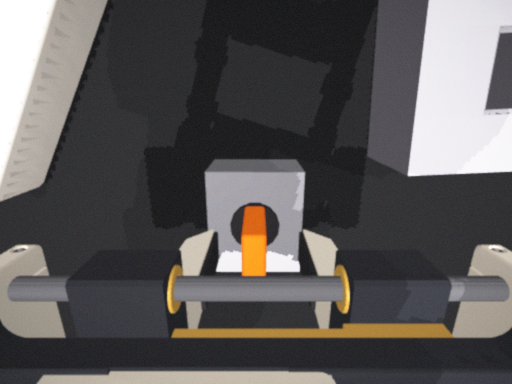

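The key sits centred between the jaws, with its handle at (256,245). I'll go down the last 2.2 cm and grip.

>>> arm_command:
  rows:
    - [0, -0.07, 1.1, 0.006, 5]
    - [0, 0, 1.1, 0, 5]
    - [0, 0, 0, 0, 5]
    - [0, 0, 0, 0, 5]

```text
time: 3.22
position: [0.5439, 0.1093, 0.2385]
ee_rot: [-0.15, 0.989, 0.0, -0.0]
wrist_force: [-0.5, 0.2, 0.1]
opening: 0.547
```

>>> arm_command:
  rows:
    - [0, 0, 0, 0, 3]
    - [0, 0, 0, 0, 2]
    - [0, 0, 0, 0, 1]
    - [0, 0, 0, 0, 0.6]
    - [0, 0, 0, 0, 0.4]
    - [0, 0, 0, 0, 0.4]
    - [0, 0, 0, 0, 0.4]
    - [0, 0, 0, 0, 0.4]
  grip_force: 30

```text
time: 3.88
position: [0.5442, 0.1093, 0.2389]
ee_rot: [-0.151, 0.989, -0.0, 0.0]
wrist_force: [0.7, 0.5, 1.4]
opening: 0.149
```

Run:
```python
from h import *
go([.5436,.1102,.2385],np.radians(107.3))
s=bot.state(); print(s['opening']*91.8,s['wrist_force'],s['wrist_torque'])
```

```text
shift tool cm [0.026 0.104 0.037] turn 0.00030276580051147306 yaw_y now 1.8730410531904274 tilt 0.02
13.706168344044482 [0.69058933 0.49842238 1.38658429] [ 0.03802316  0.04062576 -0.02370049]
```

>>> arm_command:
  rows:
    - [0, 0, -0.5, 0, 0.4]
    - [0, 0, -1.5, 0, 0.4]
    - [0, 0, -2, 0, 0.4]
    - [0, 0, -2, 0, 0.4]
    - [0, 0, -2, 0, 0.4]
    - [0, 0, -2, 0, 0.4]
    - [0, 0, -2, 0, 0.4]
    - [0, 0, 0, 0, 0.4]
    - [0, 0, 0, 0, 0.4]

```text
time: 4.63
position: [0.5441, 0.1093, 0.3595]
ee_rot: [-0.151, 0.989, -0.0, 0.001]
wrist_force: [-0.1, 0.4, -2.2]
opening: 0.153
```

Run:
```python
from h import *
go([.513,-.19,.36],np.radians(34))
s=bot.state(); print(s['opening']*91.8,s['wrist_force'],s['wrist_torque'])
im,d,i=grab('wrist','w4')
```

```text
shift tool cm [ 11.873 -27.65   -0.066] turn 1.2795790269550626 yaw_y now 1.8729909726331346 tilt 0.12
14.045348121207022 [-0.10797548  0.44046034 -2.20260439] [-0.00526791  0.0376954  -0.03481627]
```

View pics/w4.png

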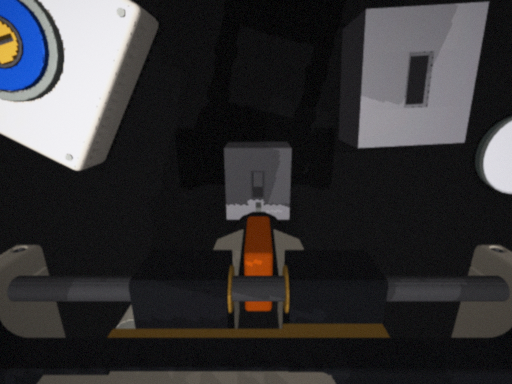

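The key is held straight, with the handle at (258,250). The empty pocket shows at (258,185) and the lamp lock at (8,45). Next I move beside the lamp.

>>> arm_command:
  rows:
    - [1, -2.3, 0, 0, 0.4]
    - [1, -2.3, 0, 0, 0.4]
    - [1, -2.3, 0, 0, 0.4]
    - [1, -2.3, 0, 0, 0.4]
    - [1, -2.3, 0, 0, 0.4]
    - [1, -2.3, 0, 0, 0.4]
    - [1, -2.3, 0, 0, 0.4]
    - [1, -2.3, 0, 0, 0.4]
    - [1, -2.3, 0, 0, 0.4]
    - [1, -2.3, 0, 0, 0.4]
    - [1, -2.3, 0, 0, 0.4]
    - [1, -2.3, 0, 0, 0.4]

```text
time: 5.68
position: [0.5111, -0.191, 0.3568]
ee_rot: [-0.15, 0.989, 0.001, -0.001]
wrist_force: [0.6, 0.1, -1.1]
opening: 0.154
```

>>> arm_command:
  rows:
    - [0, 0, 0, 0.1, 0.4]
    - [0, 0, 0, 0.1, 0.4]
    - [0, 0, 0, 0.1, 0.4]
    - [0, 0, 0, 0.1, 0.4]
    - [0, 0, 0, 0.1, 0.4]
    - [0, 0, 0, 0.1, 0.4]
    - [0, 0, 0, 0.1, 0.4]
    - [0, 0, 0, 0.1, 0.4]
    - [0, 0, 0, 0.1, 0.4]
    - [0, 0, 0, 0.1, 0.4]
    - [0, 0, 0, 0.1, 0.4]
    - [0, 0, 0, 0.1, 0.4]

```text
time: 6.68
position: [0.5113, -0.1898, 0.3568]
ee_rot: [0.436, 0.9, 0.0, -0.002]
wrist_force: [-0.3, -0.5, -0.9]
opening: 0.156
```

>>> arm_command:
  rows:
    - [0, 0, 0, 0.08, 0.4]
    - [0, 0, 0, 0, 0.4]
    - [0, 0, 0, 0, 0.4]

```text
time: 6.93
position: [0.5115, -0.1898, 0.3573]
ee_rot: [0.469, 0.883, 0.0, -0.001]
wrist_force: [0.6, -1.0, -1.4]
opening: 0.153
```

Run:
```python
from h import *
go([.513,-.19,.36],np.radians(34))
s=bot.state(); print(s['joints'],s['wrist_force'],s['wrist_torque'])
im,d,i=grab('wrist','w5')
```

```text
shift tool cm [-0.1    0.116 -0.265] turn 0.002069388776520853 yaw_y now 0.5954813344545927 tilt 0.15
[-4.95898576e-01  4.21571832e-01  1.53929479e+00  9.73093145e-05
  1.18329270e+00 -1.09141552e+00] [ 0.64155064 -0.95389244 -1.42536882] [-0.09482084  0.01029159  0.01423784]
```

View pics/w5.png

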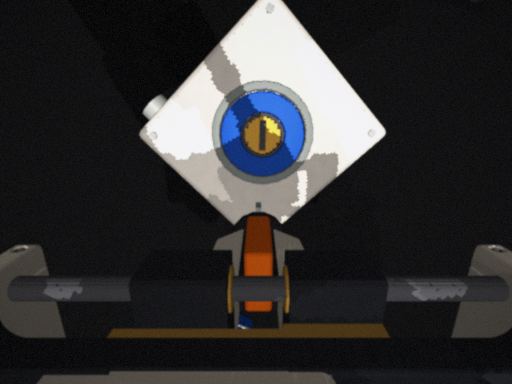

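The slot at (263,134) runs nearly along the tool's x axis, and the blade's end shows at (258,206). I'll measure both.

Run:
```python
from h import *
v=V('w5');P=v.cloud();hsv=cv2.cvtColor(v.im,cv2.COLOR_BGR2HSV);g=hsv[...,2]
cv2.imwrite('pics/w5b.png',cv2.resize(v.im[95:225,190:340],None,fx=4.5,fy=4.5,interpolation=cv2.INTER_CUBIC))
# ring centre, cover
X,Y,Z=P[...,0],P[...,1],P[...,2]
blue=(hsv[...,0]>100)&(hsv[...,0]<130)&(hsv[...,1]>150); blue[:60]=0;blue[220:]=0
pts=P[blue&(abs(Z-.073)<.008)]; c,r=cv2.minEnclosingCircle((pts[:,:2]*1000).astype(np.float32)); print('cover',c,r,np.median(pts[:,2]))
brass=(hsv[...,0]>12)&(hsv[...,0]<32)&(hsv[...,1]>130)&(g>70); brass[:60]=0;brass[190:]=0
pts=P[brass&(abs(Z-.073)<.008)]; c2,r=cv2.minEnclosingCircle((pts[:,:2]*1000).astype(np.float32)); print('cam',c2,r,np.median(pts[:,2]))
m=(np.hypot(X*1000-c[0],Y*1000-c[1])<16)&(~brass)
m2=np.zeros_like(m); m2[115:155,250:275]=1
m&=m2
vv,uu=np.nonzero(m); 
q=np.array([v.atz(a,b,.073)[:2]*1000 for a,b in zip(uu,vv)],np.float32)
print('slot',len(q),cv2.minAreaRect(q),q.mean(0))
w=V('w4')
```

```text
cover (482.1962585449219, -140.06712341308594) 39.054012298583984 0.07116312221064301
cam (482.16064453125, -139.84967041015625) 17.150972366333008 0.07124090038146301
slot 169 ((479.49420166015625, -140.1634063720703), (12.953272819519043, 26.149932861328125), 23.868995666503906) [ 481.61142 -139.00317]
```

View pics/w5b.png

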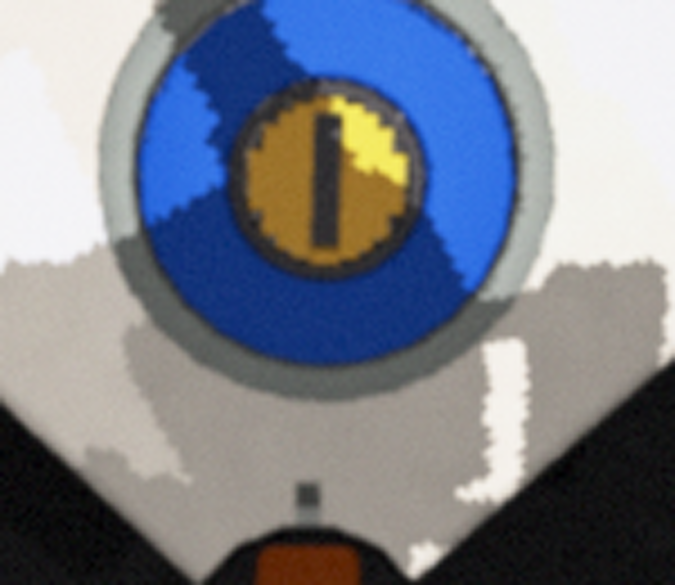

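Run:
```python
from h import *
v=V('w5')
c,Rc=camtool()
f=lambda q:(v.f*q[0]/q[2]+v.cx, v.f*q[1]/q[2]+v.cy)
for x in [-.012,.011,.012]:
  for z in [.2269,.2129]: print(x,z,f(Rc@(np.array([x,0,z])-c)))
g=cv2.cvtColor(v.im,cv2.COLOR_BGR2GRAY)
print(g[196:214,248:270])
print(v.im[115:155,253:275,2])
```

```text
-0.012 0.2269 (np.float64(256.8586403613296), np.float64(230.93457958669921))
-0.012 0.2129 (np.float64(256.78670946095), np.float64(238.98236296795335))
0.011 0.2269 (np.float64(256.8334238680194), np.float64(203.81344362952382))
0.011 0.2129 (np.float64(256.75734519309833), np.float64(210.3794655558339))
0.012 0.2269 (np.float64(256.8322899744715), np.float64(202.5939052625135))
0.012 0.2129 (np.float64(256.75602194533377), np.float64(209.0905275768072))
[[155 153 152 154 154 151 154 152 151 151 152 153 153 151 148 153 150 148
  151 148 151 147]
 [152 156 153 152 152 155 152 153 155 151 152 152 152 149 152 154 155 152
  148 152 151 153]
 [156 154 155 156 153 153 153 151 151 153 154 153 153 151 155 149 151 150
  152 153 152 151]
 [156 151 156 156 155 154 152 154 154 154 152 152 153 150 151 150 151 154
  150 151 150 152]
 [153 155 154 155 151 155 155 153 153 153 150 149 152 151 153 149 150 150
  151 154 152 150]
 [155 152 155 152 153 150 152 147 142 139 141 137 137 144 150 149 152 152
  148 147 152 153]
 [154 151 152 154 156 153 153 134 108 103 103 103 116 135 150 152 153 151
  149 1
[... 4056 characters left out ...]
9  63 114 153 158 156 154 157
  157 147 144 137]
 [156 154 154 158 153 127  88  54  55  50  50  60 116 152 153 157 156 158
  152 132 105  92]
 [144 154 156 157 153 134  97  72  69  73  72  81 121 153 153 155 154 153
  151 119  61  44]
 [109 133 152 156 155 140 122 117 113 109 111 113 134 154 155 153 146 130
  117  85  52  42]
 [ 58  96 127 139 144 141 139 143 148 150 143 141 146 151 154 150 119  78
   64  51  49  46]
 [ 47  60  82  94 102 116 137 153 154 151 152 148 125 114 107 105  83  50
   42  50  47  43]
 [ 46  48  46  48  47  75 102 118 121 121 117 116  85  52  52  51  51  51
   47  48  41  30]
 [ 39  47  47  44  48  52  60  64  62  63  59  66  64  46  43  45  50  48
   39  35  29  18]]
```

Run:
```python
from h import *
v=V('w5')
print(v.atz(262,135.1,.073), v.atz(262,135.1,.0712))
s=v.atz(262,135.1,.0725)
b=v.atz(258.1,205,.130); print('blade end',b)
p,R=tool(); print('blade end in tool',R.T@(b-p),'slot in tool',R.T@(s-p))
go([s[0],s[1],.312],.595)
```

```text
[ 0.48194237 -0.13952766  0.073     ] [ 0.48206721 -0.13967054  0.0712    ]
blade end [ 0.50560957 -0.18070783  0.13      ]
blade end in tool [0.0104399  0.00042553 0.22764942] slot in tool [0.05764687 0.00399326 0.28523465]
shift tool cm [5.809 0.379 4.574] turn 0.0006364437538493029 yaw_y now 0.5956364437538494 tilt 0.12
```

>>> arm_command:
  rows:
    - [1.4, 0.08, 0, 0, 0.4]
    - [1.4, 0.08, 0, 0, 0.4]
    - [1.4, 0.08, 0.5, 0, 0.4]
    - [1.4, 0.08, 1, 0, 0.4]
    - [0, 0, 1, 0, 0.4]
    - [0, 0, 1, 0, 0.4]
    - [0, 0, 0.5, 0, 0.4]
    - [0, 0, 0, 0, 0.4]
    - [0, 0, 0, 0, 0.4]

```text
time: 7.73
position: [0.4831, -0.1418, 0.3186]
ee_rot: [0.469, 0.883, 0.0, -0.0]
wrist_force: [0.2, 0.9, -1.1]
opening: 0.151
```

Run:
```python
from h import *
go([.4819,-.1395,.312],.595)
im,d,i=grab('wrist','w6')
cv2.imwrite('pics/w6b.png',cv2.resize(im[100:290,180:340],None,fx=4,fy=3.1,interpolation=cv2.INTER_CUBIC)[:,:])
im,d,i=grab('scene','s6')
cv2.imwrite('pics/s6b.png',cv2.resize(im[110:220,140:270],None,fx=5,fy=5,interpolation=cv2.INTER_CUBIC)[:,:])
```

```text
shift tool cm [0.255 0.029 0.656] turn -0.0012952093931009045 yaw_y now 0.593704790606899 tilt 0.04
```

View pics/w6b.png

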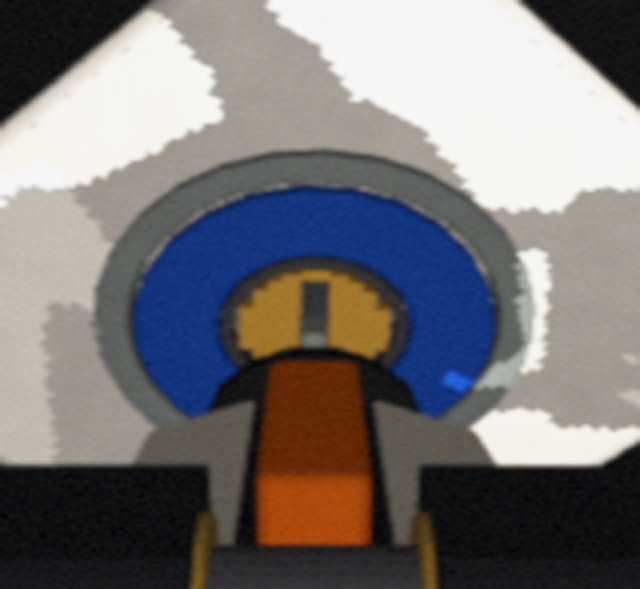

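View pics/s6b.png

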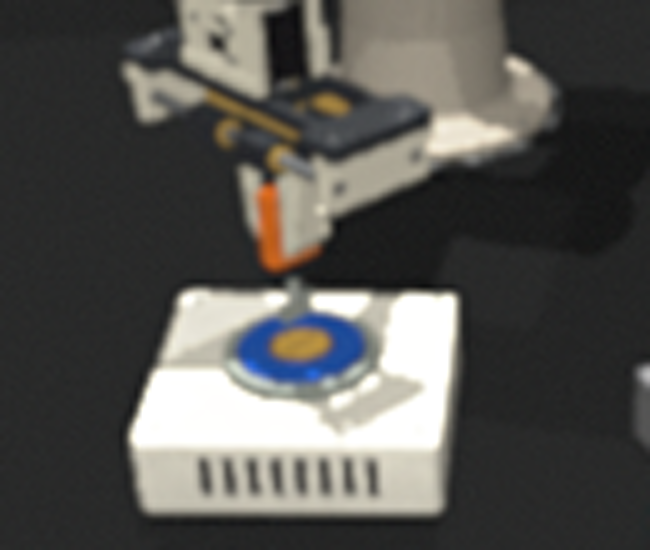

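Run:
```python
from h import *
v=V('w6'); p,R=tool(); im=v.im
print(im[186:216,252:266,1])
for row in [190.5,191,191.5]:
  print('slot end tool', R.T@(v.atz(258.5,row,.0728)-p))
for row in [201.5,202,202.5]:
  print('blade end tool', R.T@(v.atz(258.2,row,p[2]-.2269)-p))
```

```text
[[ 54  53  55  54  60  61  58  58  61  61  56  53  52  54]
 [ 61  61  64  75  93  93  97  95  97  91  78  63  61  54]
 [ 84  88  88 100 115 118 120 119 116 122 103  82  82  79]
 [112 109 113 115 115 116 118 120 118 118 115 105 105 100]
 [119 118 116 104  89  96  97  97  99  98 108 118 119 120]
 [119 118 113  83  61  62  63  62  65  68  95 117 120 118]
 [120 121 110  83  56  48  48  49  50  53  88 117 117 122]
 [122 123 109  81  54  48  52  49  51  57  90 118 121 119]
 [120 117 109  84  57  53  50  49  46  52  92 118 117 124]
 [122 120 112  82  51  41  49  51  51  61  96 118 120 121]
 [119 122 110  79  54  47  52  51  51  62  96 119 118 116]
 [120 120 110  80  53  49  52  50  47  64  98 119 118 121]
 [124 121 112  83  50  47  49  52  50  60  96 115 123 120]
 [121 120 108  82  52  49  50  51  49  61  94 120 120 117]
 [120 115 108  85  51  52  51  52  50  62  96 119 119 121]
 [121 121 107  75  52  55  54  53  54  66  98 120 120 121]
 [119 120 103  70  57  58  58  62  57  64  99 115 121 121]
 [124 119 100  77  64  64  65  63  58  68  97 118 121 121]
 [120 119 106  78  64  60  65  63  65 
[... 267 characters left out ...]
105  95 109 117 117 115 110  98 105 117 120 121]
 [116 115 102  92 106 116 118 114 104  93 101 115 118 119]
 [ 98  90  78  70  88  88  93  92  85  75  79  90  99 105]
 [ 58  45  38  34  41  45  44  43  45  36  41  45  56  78]
 [ 22  12  10  11  14   7  15  13  10  14  13   6  22  29]
 [ 13   6  13  18  10  18  19  16  15  11   7   9   9  16]
 [ 23  21  20  24  23  20  19  21  18  20  23  20  19  19]]
slot end tool [0.01681803 0.00060809 0.24631125]
slot end tool [0.01638301 0.00060869 0.24631153]
slot end tool [0.01594748 0.00060929 0.24631181]
blade end tool [0.01394834 0.00036195 0.22689138]
blade end tool [0.01354076 0.00036238 0.22689164]
blade end tool [0.0131327  0.00036281 0.2268919 ]
```

>>> arm_command:
  rows:
    - [0.07, 0.02, 0.5, 0, 0.4]
    - [0, 0, 0.5, 0, 0.4]
    - [0, 0, 0.4, 0, 0.4]
    - [0, 0, 0.2, 0, 0.4]
    - [0, 0, 0, 0, 0.4]
    - [0, 0, 0, 0, 0.4]

```text
time: 8.33
position: [0.4828, -0.141, 0.3025]
ee_rot: [0.47, 0.883, 0.0, -0.0]
wrist_force: [-0.1, 0.1, -0.6]
opening: 0.149
```

Run:
```python
from h import *
p,R=tool(); s=bot.state(); print(p, p[2]-.2269, s['wrist_force'],s['wrist_torque'])
im,d,i=grab('wrist','w7')
cv2.imwrite('pics/w7b.png',cv2.resize(im[150:240,200:320],None,fx=6,fy=6,interpolation=cv2.INTER_CUBIC)[:,:])
```

```text
[ 0.48281777 -0.14101174  0.30253017] 0.07563017288583945 [-0.07131418  0.09606411 -0.60656668] [-0.08312159  0.02435767 -0.01899042]
```

View pics/w7b.png

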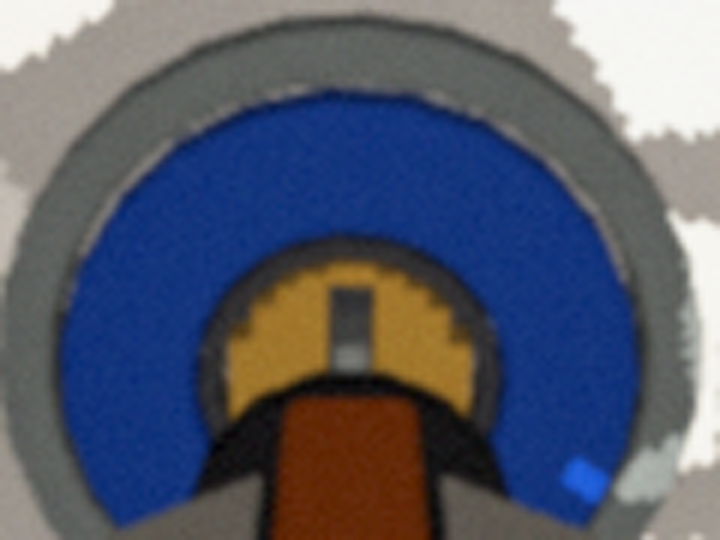

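The blade end at about crop (351,345) sits over the slot, which spans columns 330–373, and is centred. I'll descend gently.

>>> arm_command:
  rows:
    - [0, 0, 0.15, 0, 0.4]
    - [0, 0, 0.15, 0, 0.4]
    - [0, 0, 0.1, 0, 0.4]
    - [0, 0, 0, 0, 0.4]

```text
time: 8.72
position: [0.4827, -0.141, 0.2985]
ee_rot: [0.47, 0.883, 0.0, -0.0]
wrist_force: [0.3, 0.3, -1.9]
opening: 0.148
```

>>> arm_command:
  rows:
    - [0, 0, 0.1, 0, 0.4]
    - [0, 0, 0.1, 0, 0.4]
    - [0, 0, 0, 0, 0.4]

```text
time: 8.97
position: [0.4828, -0.141, 0.2965]
ee_rot: [0.47, 0.883, 0.0, -0.0]
wrist_force: [0.4, 1.0, -1.2]
opening: 0.151
```

Run:
```python
from h import *
p,R=tool(); s=bot.state(); print(p, p[2]-.2269, s['wrist_force'],s['wrist_torque'],s['opening'])
im,d,i=grab('wrist','w8')
cv2.imwrite('pics/w8b.png',cv2.resize(im[150:240,200:320],None,fx=6,fy=6,interpolation=cv2.INTER_CUBIC)[:,:])
s=bot.state(); print( s['wrist_force'],s['wrist_torque'])
```

```text
[ 0.48275816 -0.14095736  0.29651617] 0.06961617324915848 [ 0.38854225  1.02195258 -1.19257556] [-0.02893595 -0.05313698 -0.01556168] 0.15068338745255558
[-0.17161143 -0.15323412 -1.59023351] [-0.05681707  0.02339355 -0.02503293]
```

View pics/w8b.png

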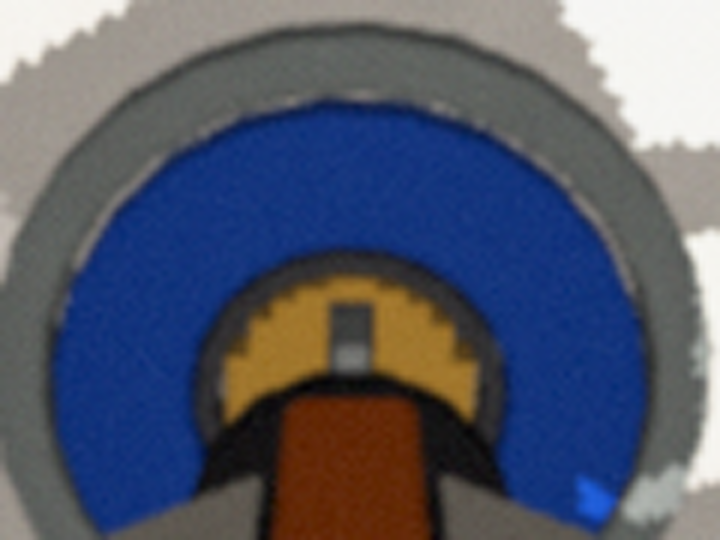

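Run:
```python
from h import *
v=V('w8'); p,R=tool()
print(v.im[192:214,252:266,1])
for row in [199.7,200.2,200.7]:
  print('slot end tool', R.T@(v.atz(258.5,row,.0728)-p))
```

```text
[[ 35  36  34  43  38  39  42  32  36  30  33  39  31  34]
 [ 41  41  46  43  53  46  49  47  45  44  44  43  43  40]
 [ 46  49  50  49  48  50  49  51  54  52  47  48  49  49]
 [ 50  49  55  58  54  59  55  58  56  55  54  49  53  48]
 [ 54  60  67  78  86  86  86  87  85  78  76  61  53  53]
 [ 69  72  83 100 109 109 107 113 112 108  94  72  67  61]
 [101 100 106 111 113 118 119 121 116 117 108  97  94  95]
 [116 117 110 108 106 108 108 106 109 107 115 115 118 115]
 [120 121 105  83  77  76  84  77  80  86 101 117 123 120]
 [117 115  96  66  52  53  56  57  57  59  90 117 118 120]
 [119 117  98  67  56  56  60  59  59  59  90 119 117 122]
 [118 116  93  70  63  65  60  65  59  57  89 116 119 120]
 [115 116  96  67  61  60  64  63  61  58  88 117 117 118]
 [118 113  98  65  58  63  64  64  62  59  91 119 117 118]
 [118 115  92  63  61  64  64  65  63  61  88 114 116 119]
 [115 113  92  69  76  83  87  86  81  69  88 114 121 119]
 [117 116  93  77  97 110 106 108 105  84  91 115 120 118]
 [120 115  92  81 107 114 119 115 111  87 101 118 120 117]
 [120 116  92  81 103 115 117 118 105  86  93 114 116 117]
 [ 95  90  73  64  82  90  89  86  85  69  74  88  98 106]
 [ 51  44  38  28  39  44  46  48  42  37  33  45  58  73]
 [ 16  10   7   9  16  16  13  15  12  14  14  13  19  30]]
slot end tool [0.01591839 0.00079415 0.22378902]
slot end tool [0.01551772 0.00079453 0.22378892]
slot end tool [0.01511659 0.0007949  0.22378883]
```

>>> arm_command:
  rows:
    - [0, 0, 0.1, 0, 0.4]
    - [0, 0, 0.1, 0, 0.4]
    - [0, 0, 0.1, 0, 0.4]
    - [0, 0, 0, 0, 0.4]

```text
time: 9.35
position: [0.4827, -0.141, 0.2935]
ee_rot: [0.47, 0.883, 0.0, -0.0]
wrist_force: [0.1, -0.7, -1.5]
opening: 0.152
```

>>> arm_command:
  rows:
    - [0, 0, 0, 0, 0.4]
    - [0, 0, 0, 0, 0.4]
    - [0, 0, 0, 0, 0.4]

```text
time: 9.6
position: [0.4828, -0.141, 0.2937]
ee_rot: [0.47, 0.883, 0.0, 0.0]
wrist_force: [-1.0, 0.8, -1.3]
opening: 0.153
```

```bash
cat > st.py <<'E'
from h import *
p,R=tool(); s=bot.state(); f=np.array(s['wrist_force']);t=np.array(s['wrist_torque'])
print(s['time'],p.round(4),'keyz',(p[2]-.2269).round(4),'yaw',np.arctan2(R[1,1],R[0,1]).round(4),'F',f.round(2),'T',t.round(3),'j6tau',s['tau'][5].round(4),'open',s['opening']*91.8)
E
python3 st.py
```

```text
9.6 [ 0.4828 -0.141   0.2937] keyz 0.0668 yaw 0.593 F [-1.03  0.79 -1.28] T [-0.059  0.042 -0.018] j6tau 0.0 open 14.04960915269306
```

>>> arm_command:
  rows:
    - [0, 0, 0, 0.05, 0.4]
    - [0, 0, 0.01, 0.05, 0.4]
    - [0, 0, 0.01, 0.05, 0.4]
    - [0, 0, 0.01, 0.05, 0.4]
    - [0, 0, 0, 0, 0.4]

```text
time: 10.02
position: [0.4827, -0.141, 0.2935]
ee_rot: [0.556, 0.831, -0.0, -0.0]
wrist_force: [-0.7, -0.6, -0.8]
opening: 0.148
```

```bash
python3 st.py
```

```text
10.0167 [ 0.4827 -0.141   0.2935] keyz 0.0666 yaw 0.3915 F [-0.7  -0.57 -0.82] T [-0.152  0.204  0.035] j6tau 0.7787 open 13.562718811974404
```

>>> arm_command:
  rows:
    - [0, 0, 0.01, 0.05, 0.4]
    - [0, 0, 0.02, 0.05, 0.4]
    - [0, 0, 0.01, 0.05, 0.4]
    - [0, 0, 0.01, 0.05, 0.4]
    - [0, 0, 0, 0, 0.4]

```text
time: 10.43
position: [0.4827, -0.1411, 0.293]
ee_rot: [0.636, 0.772, -0.0, -0.0]
wrist_force: [-1.1, -1.4, -0.9]
opening: 0.154
```

```bash
python3 st.py
```

```text
10.4333 [ 0.4827 -0.1411  0.293 ] keyz 0.0661 yaw 0.1929 F [-1.13 -1.44 -0.94] T [-0.256  0.334  0.037] j6tau 0.7821 open 14.159799280269523
```

>>> arm_command:
  rows:
    - [0, -0.05, 0, 0, 0.4]
    - [0, 0, 0, 0, 0.4]

```text
time: 10.6
position: [0.4824, -0.1411, 0.293]
ee_rot: [0.635, 0.773, 0.0, 0.0]
wrist_force: [0.3, 0.2, -0.2]
opening: 0.155
```

```bash
python3 st.py;  python3 - <<'E'
from h import *
im,d,i=grab('wrist','w9')
cv2.imwrite('pics/w9b.png',cv2.resize(im[150:240,200:320],None,fx=6,fy=6,interpolation=cv2.INTER_CUBIC)[:,:])
E
```

```text
10.6 [ 0.4824 -0.1411  0.293 ] keyz 0.0661 yaw 0.195 F [ 0.34  0.16 -0.21] T [-0.103  0.082  0.031] j6tau 0.0592 open 14.202455515603386
```

View pics/w9b.png

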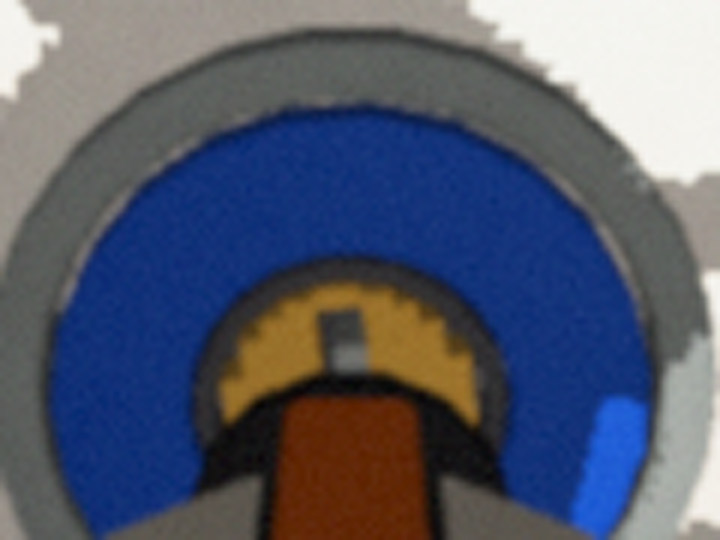

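>>> arm_command:
  rows:
    - [0, 0, 0.01, 0.05, 0.4]
    - [0, 0, 0.02, 0.05, 0.4]
    - [0, 0, 0.01, 0.05, 0.4]
    - [0, 0, 0.01, 0.05, 0.4]
    - [0, 0, 0, 0, 0.4]

```text
time: 11.07
position: [0.4824, -0.1411, 0.2925]
ee_rot: [0.71, 0.704, 0.0, 0.0]
wrist_force: [-0.0, 0.2, -0.0]
opening: 0.149
```

```bash
python3 st.py
```

```text
11.0667 [ 0.4824 -0.1411  0.2925] keyz 0.0656 yaw -0.0076 F [-0.03  0.23 -0.  ] T [-0.184  0.092  0.089] j6tau 0.7808 open 13.715550599219242
```

>>> arm_command:
  rows:
    - [0, 0, 0.01, 0.05, 0.4]
    - [0, 0, 0.02, 0.05, 0.4]
    - [0, 0, 0.01, 0.05, 0.4]
    - [0, 0, 0.01, 0.05, 0.4]
    - [0, 0, 0, 0, 0.4]

```text
time: 11.48
position: [0.4823, -0.1411, 0.2919]
ee_rot: [0.776, 0.63, 0.0, 0.0]
wrist_force: [-0.1, -1.0, -1.1]
opening: 0.153
```

```bash
python3 st.py
```

```text
11.4833 [ 0.4823 -0.1411  0.2919] keyz 0.065 yaw -0.2065 F [-0.11 -0.99 -1.14] T [-0.175  0.162  0.025] j6tau 0.7835 open 14.035530425701966
```

>>> arm_command:
  rows:
    - [0, 0, 0.01, 0.05, 0.4]
    - [0, 0, 0.01, 0.05, 0.4]
    - [0, 0, 0, 0, 0.4]

```text
time: 11.73
position: [0.4823, -0.1411, 0.2917]
ee_rot: [0.807, 0.591, 0.0, -0.0]
wrist_force: [-0.7, -0.9, -0.7]
opening: 0.153
```

```bash
python3 st.py
```

```text
11.7333 [ 0.4823 -0.1411  0.2917] keyz 0.0648 yaw -0.3058 F [-0.74 -0.9  -0.67] T [-0.215  0.182  0.073] j6tau 0.7771 open 14.014711977101957
```

>>> arm_command:
  rows:
    - [0, 0, 0.01, 0.04, 0.4]
    - [0, 0, 0, 0, 0.4]

```text
time: 11.9
position: [0.4823, -0.1411, 0.2916]
ee_rot: [0.818, 0.575, 0.0, -0.0]
wrist_force: [-0.3, -0.8, -0.9]
opening: 0.152
```

```bash
python3 st.py
```

```text
11.9 [ 0.4823 -0.1411  0.2916] keyz 0.0647 yaw -0.3448 F [-0.27 -0.82 -0.9 ] T [-0.183  0.147  0.12 ] j6tau 0.5623 open 13.935244979185715
```

Run:
```python
from h import *
for fn in ['w5','w6']:
    v=V(fn);P=v.cloud();X,Y,Z=P[...,0],P[...,1],P[...,2]
    r=np.hypot(X-.4821,Y+.1399)
    for a,b in [(.006,.014),(.02,.037),(.042,.0465),(.055,.075)]:
        m=(r>a)&(r<b)&(abs(Z-.067)<.012); m[215:]=0
        print(fn,a,b,m.sum(),np.mean(Z[m])*1000,np.median(Z[m])*1000,np.std(Z[m])*1000)
```

```text
w5 0.006 0.014 597 69.74152560464125 71.04814999030766 3.236576460156075
w5 0.02 0.037 3633 71.16974500016008 71.19823837906037 0.8507754590367297
w5 0.042 0.0465 1451 68.5362780433126 68.517859893 0.69208965698899
w5 0.055 0.075 9028 58.5313290286201 58.52724833119598 0.7138299615803652
w6 0.006 0.014 461 70.34823874644701 71.04618370967499 2.438240224087003
w6 0.02 0.037 2423 71.13392160260264 71.15347766826103 0.7703344589538601
w6 0.042 0.0465 983 68.43905869245167 68.4153195215014 0.6496048706879104
w6 0.055 0.075 6235 58.50935260693128 58.49584011666638 0.6692262901058333
```

>>> arm_command:
  rows:
    - [0, 0, 0.01, 0.04, 0.4]
    - [0, 0, 0.01, 0.04, 0.4]
    - [0, 0, 0, 0, 0.4]

```text
time: 12.15
position: [0.4823, -0.1411, 0.2914]
ee_rot: [0.84, 0.542, 0.0, -0.0]
wrist_force: [-0.0, -0.4, -1.3]
opening: 0.151
```

```bash
cat > look.py <<'E'
from h import *
import sys
fn=sys.argv[1]
im,d,i=grab('wrist',fn)
cv2.imwrite('pics/'+fn+'b.png',cv2.resize(im[150:240,200:320],None,fx=6,fy=6,interpolation=cv2.INTER_CUBIC))
v=V(fn);P=v.cloud();X,Y,Z=P[...,0],P[...,1],P[...,2]
r=np.hypot(X-.4821,Y+.1399)
h=[]
for a,b in [(.02,.037),(.042,.0465)]:
    m=(r>a)&(r<b)&(abs(Z-.0685)<.005); m[200:]=0
    h.append(np.median(Z[m])*1000)
print('cover',h[0],'ring',h[1],'proud mm',h[0]-h[1])
E
python3 st.py; python3 look.py w10; python3 st.py
```

```text
12.15 [ 0.4823 -0.1411  0.2914] keyz 0.0645 yaw -0.425 F [-0.03 -0.4  -1.29] T [-0.188  0.187  0.081] j6tau 0.6425 open 13.849565074554468
cover 68.91002769709195 ring 68.49766030704107 proud mm 0.41236739005087486
12.2 [ 0.4823 -0.1411  0.2914] keyz 0.0645 yaw -0.4236 F [-0.41  0.03 -0.44] T [-0.191  0.164  0.117] j6tau 0.3387 open 13.794692838868178
```

View pics/w10b.png

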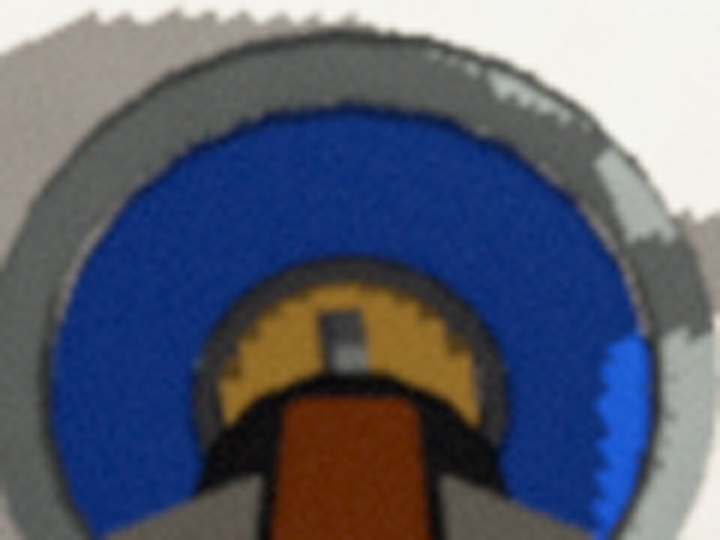

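The slot follows the blade, lagging by about 0.1 rad. The cover is about 0.4 mm proud, roughly 0.16 rad short of the stop. I'll take small steps from here.

>>> arm_command:
  rows:
    - [0, 0, 0.01, 0.04, 0.4]
    - [0, 0, 0.01, 0.04, 0.4]
    - [0, 0, 0, 0, 0.4]

```text
time: 12.45
position: [0.4823, -0.1411, 0.2912]
ee_rot: [0.861, 0.508, 0.0, -0.0]
wrist_force: [-0.4, -1.4, -0.0]
opening: 0.154
```

```bash
python3 st.py; python3 look.py w11; python3 st.py
```

```text
12.45 [ 0.4823 -0.1411  0.2912] keyz 0.0643 yaw -0.5054 F [-0.43 -1.45 -0.05] T [-0.219  0.229  0.043] j6tau 0.641 open 14.144725882075011
cover 68.72462314820253 ring 68.49089832583726 proud mm 0.23372482236526082
12.5 [ 0.4823 -0.1411  0.2912] keyz 0.0643 yaw -0.5039 F [0.13 0.04 0.08] T [-0.111  0.266  0.068] j6tau 0.3407 open 13.759463836150884
```

>>> arm_command:
  rows:
    - [0, 0, 0.01, 0.03, 0.4]
    - [0, 0, 0, 0, 0.4]

```text
time: 12.67
position: [0.4823, -0.1411, 0.2911]
ee_rot: [0.869, 0.495, 0.0, -0.0]
wrist_force: [-1.8, -0.4, -0.9]
opening: 0.155
```

```bash
python3 st.py; python3 look.py w12; python3 st.py
```

```text
12.6667 [ 0.4823 -0.1411  0.2911] keyz 0.0642 yaw -0.5352 F [-1.78 -0.41 -0.94] T [-0.183  0.219  0.133] j6tau 0.4367 open 14.210747554355132
cover 68.62985043639014 ring 68.49108316997652 proud mm 0.13876726641362325
12.7167 [ 0.4823 -0.1411  0.2911] keyz 0.0642 yaw -0.5344 F [-1.37  0.17 -0.21] T [-0.147  0.274  0.109] j6tau 0.2556 open 13.949436657388521
```

>>> arm_command:
  rows:
    - [0, 0, 0.01, 0.03, 0.4]
    - [0, 0, 0, 0, 0.4]

```text
time: 12.88
position: [0.4823, -0.1411, 0.291]
ee_rot: [0.876, 0.482, 0.0, -0.0]
wrist_force: [-1.6, -0.9, 0.6]
opening: 0.152
```

```bash
python3 st.py; python3 look.py w13; python3 st.py
```

```text
12.8833 [ 0.4823 -0.1411  0.291 ] keyz 0.0641 yaw -0.5658 F [-1.57 -0.91  0.57] T [-0.188  0.289  0.035] j6tau 0.4342 open 13.94647023301496
cover 68.58124899908853 ring 68.45611786922711 proud mm 0.1251311298614155
12.9333 [ 0.4823 -0.1411  0.291 ] keyz 0.0641 yaw -0.5648 F [-1.63 -0.24  0.8 ] T [-0.174  0.288  0.081] j6tau 0.2586 open 14.04776812203608
```

>>> arm_command:
  rows:
    - [0, 0, 0, 0.015, 0.4]
    - [0, 0, 0, 0, 0.4]

```text
time: 13.1
position: [0.4823, -0.1411, 0.291]
ee_rot: [0.88, 0.475, -0.0, -0.0]
wrist_force: [-1.0, 0.9, 0.7]
opening: 0.151
```

```bash
python3 st.py; python3 look.py w14; python3 st.py
```

```text
13.1 [ 0.4823 -0.1411  0.291 ] keyz 0.0641 yaw -0.5818 F [-0.95  0.91  0.67] T [-0.178  0.309  0.077] j6tau 0.2241 open 13.90679343137609
cover 68.52399738012532 ring 68.47840060620034 proud mm 0.04559677392498429
13.15 [ 0.4823 -0.1411  0.291 ] keyz 0.0641 yaw -0.5813 F [-0.12 -1.11 -0.34] T [-0.17   0.327  0.065] j6tau 0.1673 open 13.91607466971606
```

>>> arm_command:
  rows:
    - [0, 0, 0, 0.02, 0.4]
    - [0, 0, 0, 0, 0.4]

```text
time: 13.32
position: [0.4823, -0.1411, 0.2909]
ee_rot: [0.885, 0.465, -0.0, -0.0]
wrist_force: [-0.9, -0.4, -1.5]
opening: 0.152
```

```bash
python3 st.py; python3 look.py w15; python3 st.py
```

```text
13.3167 [ 0.4823 -0.1411  0.2909] keyz 0.064 yaw -0.6031 F [-0.88 -0.44 -1.49] T [-0.186  0.334  0.072] j6tau 0.2852 open 13.998063847757864
cover 68.46648436901445 ring 68.51265953913362 proud mm -0.04617517011917016
13.3667 [ 0.4823 -0.1411  0.2909] keyz 0.064 yaw -0.6021 F [-0.73 -0.8  -0.39] T [-0.148  0.31   0.099] j6tau 0.2071 open 13.98374088440935
```

>>> arm_command:
  rows:
    - [0, 0, 0, 0.015, 0.4]
    - [0, 0, 0, 0, 0.4]

```text
time: 13.53
position: [0.4823, -0.1411, 0.2909]
ee_rot: [0.889, 0.459, -0.0, -0.0]
wrist_force: [-1.2, -0.2, -0.7]
opening: 0.152
```

```bash
python3 st.py; python3 look.py w16; python3 st.py
```

```text
13.5333 [ 0.4823 -0.1411  0.2909] keyz 0.064 yaw -0.6179 F [-1.21 -0.17 -0.68] T [-0.168  0.314  0.119] j6tau 0.254 open 13.981707692272973
cover 68.43714352779551 ring 68.44937968202765 proud mm -0.012236154232141416
13.5833 [ 0.4823 -0.1411  0.2909] keyz 0.064 yaw -0.6172 F [-0.9  -1.27 -1.55] T [-0.192  0.296  0.099] j6tau 0.1922 open 13.925734618353875
```

>>> arm_command:
  rows:
    - [0, 0, 0, 0.02, 0.4]
    - [0, 0, 0, 0, 0.4]

```text
time: 13.75
position: [0.4823, -0.1411, 0.2909]
ee_rot: [0.893, 0.45, -0.0, -0.0]
wrist_force: [-1.2, -0.8, -0.6]
opening: 0.154
```

```bash
python3 st.py; python3 look.py w17; python3 st.py
```

```text
13.75 [ 0.4823 -0.1411  0.2909] keyz 0.064 yaw -0.6383 F [-1.25 -0.78 -0.61] T [-0.152  0.332  0.173] j6tau 0.3877 open 14.152535949188715
cover 68.47655598325399 ring 68.4856135374441 proud mm -0.009057554190107453
13.8 [ 0.4823 -0.1411  0.2909] keyz 0.064 yaw -0.6373 F [-0.76 -0.23 -1.45] T [-0.219  0.357  0.153] j6tau 0.3045 open 13.918270267573366
```

>>> arm_command:
  rows:
    - [0, 0, 0, 0.02, 0.4]
    - [0, 0, 0, 0, 0.4]

```text
time: 13.97
position: [0.4823, -0.1411, 0.291]
ee_rot: [0.898, 0.441, -0.0, -0.0]
wrist_force: [-1.4, -0.6, -1.2]
opening: 0.15
```

```bash
python3 st.py; python3 look.py w18; python3 st.py
```

```text
13.9667 [ 0.4823 -0.1411  0.291 ] keyz 0.0641 yaw -0.6582 F [-1.42 -0.63 -1.23] T [-0.192  0.321  0.304] j6tau 0.4758 open 13.74186370570619
cover 68.43120959275149 ring 68.50276582537575 proud mm -0.07155623262426047
14.0167 [ 0.4823 -0.1411  0.2909] keyz 0.064 yaw -0.6572 F [-0.82 -0.23 -0.9 ] T [-0.16   0.326  0.22 ] j6tau 0.3928 open 14.030547829705913
```

The moment rose sharply, from about 0.10 to 0.16 to roughly 0.25 N m, and the cover reads flush. That is the stop. I'll ease back within the slot's play and lift out.

>>> arm_command:
  rows:
    - [0, 0, 0, -0.03, 0.4]
    - [0, 0, 0, -0.03, 0.4]
    - [0, 0, 0, -0.02, 0.4]
    - [0, 0, 0, 0, 0.4]

```text
time: 14.35
position: [0.4824, -0.1411, 0.291]
ee_rot: [0.879, 0.477, 0.0, -0.0]
wrist_force: [-0.9, 0.6, -1.4]
opening: 0.152
```

```bash
python3 st.py; python3 look.py w19
```

```text
14.35 [ 0.4824 -0.1411  0.291 ] keyz 0.0641 yaw -0.5767 F [-0.93  0.55 -1.45] T [-0.097  0.254 -0.013] j6tau -0.3013 open 13.98891624233235
cover 68.48491217873358 ring 68.4951637351133 proud mm -0.010251556379714089
```

View pics/w19b.png

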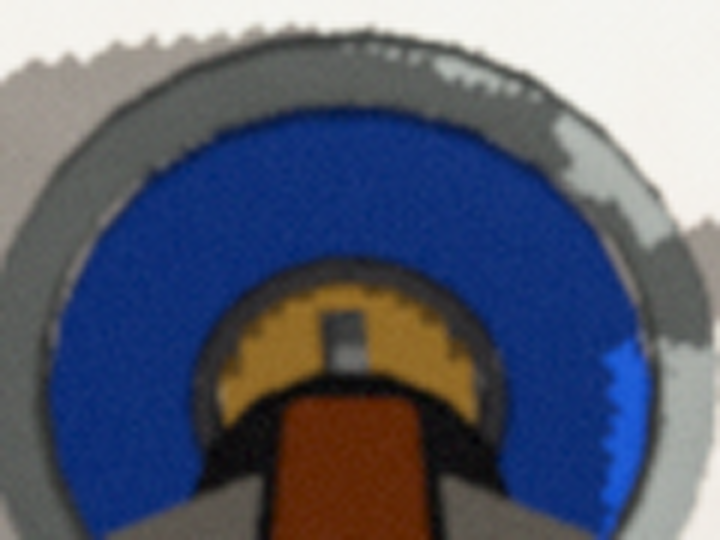

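>>> arm_command:
  rows:
    - [0, 0, -0.2, 0, 0.4]
    - [0, 0, -0.3, 0, 0.4]
    - [0, 0, -0.5, 0, 0.4]
    - [0, 0, -1, 0, 0.4]
    - [0, 0, -2, 0, 0.4]
    - [0, 0, -2, 0, 0.4]
    - [0, 0, -1.4, 0, 0.4]
    - [0, 0, 0, 0, 0.4]
    - [0, 0, 0, 0, 0.4]

```text
time: 15.15
position: [0.4823, -0.1411, 0.366]
ee_rot: [0.879, 0.477, 0.001, 0.001]
wrist_force: [-0.1, -0.3, -2.2]
opening: 0.148
```

```bash
python3 st.py; python3 look.py w20
python3 - <<'E'
from h import *
go([.5442,.1093,.36],1.873)
im=V('w20').im; cv2.imwrite('pics/w20.png',im)
E
```

```text
15.15 [ 0.4823 -0.1411  0.366 ] keyz 0.1391 yaw -0.577 F [-0.11 -0.28 -2.2 ] T [-0.111  0.148 -0.007] j6tau 0.0028 open 13.60119302333185
cover 68.48810431863168 ring 68.52063232474718 proud mm -0.03252800611549844
shift tool cm [24.363 -8.448  0.498] turn -2.450049715371671 yaw_y now -0.5770497153716714 tilt 0.01
```

View pics/w20.png

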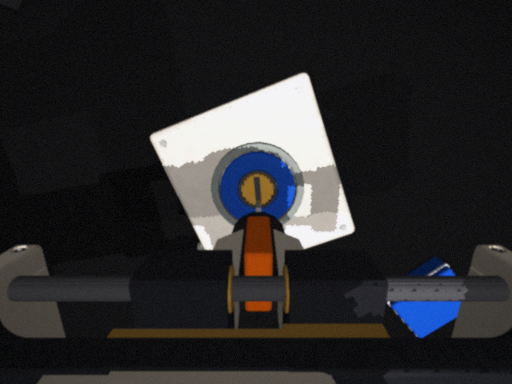

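The slot at (258,190) has turned and the cover is flush. Now back to the holder in the original orientation.

>>> arm_command:
  rows:
    - [2.03, -0.7, 0, 0, 0.4]
    - [2.03, -0.7, 0, 0, 0.4]
    - [2.03, -0.7, 0, 0, 0.4]
    - [2.03, -0.7, 0, 0, 0.4]
    - [2.03, -0.7, 0, 0, 0.4]
    - [2.03, -0.7, 0, 0, 0.4]
    - [2.03, -0.7, 0, 0, 0.4]
    - [2.03, -0.7, 0, 0, 0.4]
    - [2.03, -0.7, 0, 0, 0.4]
    - [2.03, -0.7, 0, 0, 0.4]
    - [2.03, -0.7, 0, 0, 0.4]
    - [2.03, -0.75, 0, 0, 0.4]

```text
time: 16.2
position: [0.5443, 0.1102, 0.3635]
ee_rot: [0.879, 0.477, -0.001, -0.001]
wrist_force: [0.8, 0.0, -1.2]
opening: 0.155
```

>>> arm_command:
  rows:
    - [0, 0, 0, -0.1, 0.4]
    - [0, 0, 0, -0.1, 0.4]
    - [0, 0, 0, -0.1, 0.4]
    - [0, 0, 0, -0.1, 0.4]
    - [0, 0, 0, -0.1, 0.4]
    - [0, 0, 0, -0.1, 0.4]
    - [0, 0, 0, -0.1, 0.4]
    - [0, 0, 0, -0.1, 0.4]
    - [0, 0, 0, -0.1, 0.4]
    - [0, 0, 0, -0.1, 0.4]
    - [0, 0, 0, -0.1, 0.4]
    - [0, 0, 0, -0.1, 0.4]

```text
time: 17.2
position: [0.5441, 0.1091, 0.3635]
ee_rot: [0.454, 0.891, -0.001, -0.001]
wrist_force: [0.2, 0.7, -1.9]
opening: 0.152
```

>>> arm_command:
  rows:
    - [0, 0, 0, -0.1, 0.4]
    - [0, 0, 0, -0.1, 0.4]
    - [0, 0, 0, -0.1, 0.4]
    - [0, 0, 0, -0.1, 0.4]
    - [0, 0, 0, -0.1, 0.4]
    - [0, 0, 0, -0.1, 0.4]
    - [0, 0, 0, -0.1, 0.4]
    - [0, 0, 0, -0.1, 0.4]
    - [0, 0, 0, -0.1, 0.4]
    - [0, 0, 0, -0.1, 0.4]
    - [0, 0, 0, -0.1, 0.4]
    - [0, 0, 0, -0.1, 0.4]

```text
time: 18.2
position: [0.5441, 0.1091, 0.3635]
ee_rot: [-0.128, 0.992, 0.0, -0.001]
wrist_force: [-0.6, 0.0, -0.9]
opening: 0.151
```

>>> arm_command:
  rows:
    - [0, 0, 0, -0.05, 0.4]
    - [0, 0, 0, 0, 0.4]
    - [0, 0, 0, 0, 0.4]

```text
time: 18.45
position: [0.5442, 0.1091, 0.3639]
ee_rot: [-0.15, 0.989, 0.0, -0.001]
wrist_force: [0.1, -0.2, -2.2]
opening: 0.152
```

```bash
python3 st.py
python3 - <<'E'
from h import *
go([.5442,.1093,.36],1.873)
im,d,i=grab('wrist','w21')
cv2.imwrite('pics/w21b.png',cv2.resize(im[120:240,190:330],None,fx=5,fy=5,interpolation=cv2.INTER_CUBIC))
E
```

```text
18.45 [0.5442 0.1091 0.3639] keyz 0.137 yaw 1.8711 F [ 0.13 -0.2  -2.23] T [0.058 0.049 0.009] j6tau -0.1938 open 13.958142682628113
shift tool cm [-0.005  0.016  0.393] turn -0.0019136927765073253 yaw_y now 1.8710863072234925 tilt 0.12
```

View pics/w21b.png

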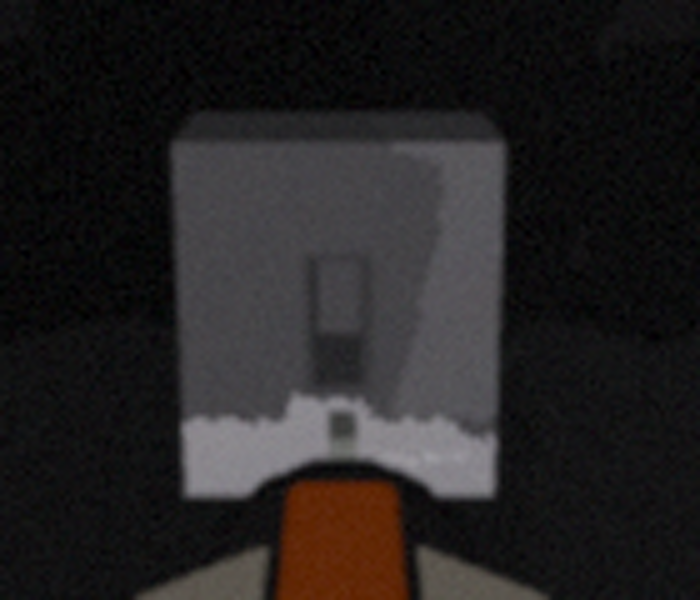

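>>> arm_command:
  rows:
    - [0, 0.02, 1.5, 0, 0.4]
    - [0, 0, 2, 0, 0.4]
    - [0, 0, 2, 0, 0.4]
    - [0, 0, 1.5, 0, 0.4]
    - [0, 0, 1, 0, 0.4]
    - [0, 0, 0, 0, 0.4]
    - [0, 0, 0, 0, 0.4]

```text
time: 19.08
position: [0.5444, 0.1094, 0.2849]
ee_rot: [-0.15, 0.989, 0.0, -0.0]
wrist_force: [0.6, -0.1, -0.8]
opening: 0.149
```

```bash
python3 st.py
python3 - <<'E'
from h import *
go([.5442,.1093,.2389],1.873)
im,d,i=grab('wrist','w22')
cv2.imwrite('pics/w22b.png',cv2.resize(im[130:240,190:330],None,fx=5,fy=5,interpolation=cv2.INTER_CUBIC))
E
```

```text
19.0833 [0.5444 0.1094 0.2849] keyz 0.058 yaw 1.8724 F [ 0.61 -0.12 -0.84] T [ 0.03  -0.011  0.042] j6tau 0.0116 open 13.667323866907195
shift tool cm [ 2.000e-02 -2.000e-03  4.597e+00] turn -0.0006351536761393106 yaw_y now 1.872364846323861 tilt 0.04
```

View pics/w22b.png

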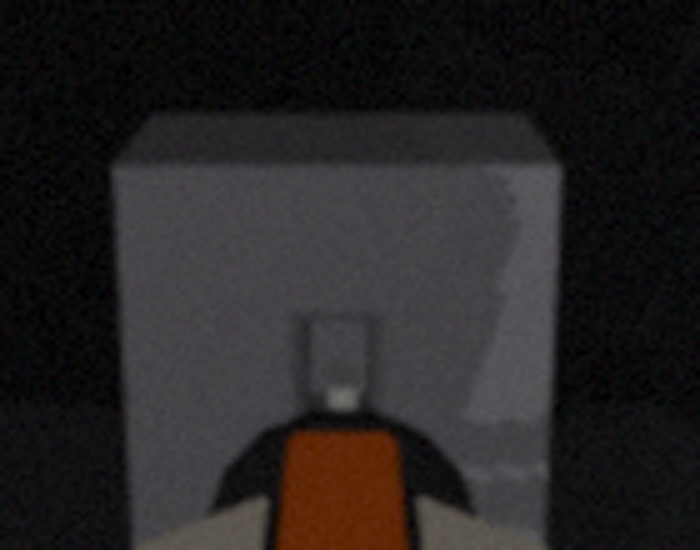

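The blade at crop (342,395) is over the pocket, which spans columns 305–372. I'll lower it.

>>> arm_command:
  rows:
    - [0.02, 0, 0.5, 0, 0.4]
    - [0, 0, 0.5, 0, 0.4]
    - [0, 0, 0.5, 0, 0.4]
    - [0, 0, 0.5, 0, 0.4]
    - [0, 0, 0, 0, 0.4]

```text
time: 19.55
position: [0.5438, 0.1093, 0.2639]
ee_rot: [-0.151, 0.989, 0.0, -0.001]
wrist_force: [-0.5, 0.2, -1.9]
opening: 0.149
```

>>> arm_command:
  rows:
    - [0, 0, 0.5, 0, 0.4]
    - [0, 0, 0.5, 0, 0.4]
    - [0, 0, 0.5, 0, 0.4]
    - [0, 0, 0.5, 0, 0.4]
    - [0, 0, 0.3, 0, 0.4]
    - [0, 0, 0.2, 0, 0.4]
    - [0, 0, 0, 0, 0.4]

```text
time: 20.13
position: [0.544, 0.1093, 0.2395]
ee_rot: [-0.151, 0.989, 0.0, -0.0]
wrist_force: [-0.2, 0.5, -1.2]
opening: 0.151
```

```bash
python3 st.py
```

```text
20.1333 [0.544  0.1093 0.2395] keyz 0.0126 yaw 1.873 F [-0.19  0.48 -1.23] T [ 0.073  0.047 -0.031] j6tau -0.0003 open 13.821991946581178
```

>>> arm_command:
  rows:
    - [0, 0, 0.05, 0, 0.4]
    - [0, 0, 0.04, 0, 0.4]
    - [0, 0, 0, 0, 0.4]

```text
time: 20.38
position: [0.5442, 0.1093, 0.2393]
ee_rot: [-0.151, 0.989, 0.0, 0.0]
wrist_force: [-0.4, -1.1, -1.3]
opening: 0.151
```

```bash
python3 st.py
```

```text
20.3833 [0.5442 0.1093 0.2393] keyz 0.0124 yaw 1.873 F [-0.37 -1.13 -1.33] T [0.03  0.037 0.059] j6tau -0.0001 open 13.857144776811898
```

>>> arm_command:
  rows:
    - [0, 0, 0, 0, 1.8]
    - [0, 0, 0, 0, 2.2]
    - [0, 0, 0, 0, 2.8]
    - [0, 0, 0, 0, 3.6]
    - [0, 0, 0, 0, 4.4]
    - [0, 0, 0, 0, 5]
    - [0, 0, 0, 0, 5]
    - [0, 0, 0, 0, 5]

```text
time: 21.05
position: [0.5441, 0.1093, 0.2391]
ee_rot: [-0.151, 0.989, 0.0, 0.0]
wrist_force: [-0.4, -0.4, -0.4]
opening: 0.536
```

>>> arm_command:
  rows:
    - [0, 0, -1, 0, 5]
    - [0, 0, -2, 0, 5]
    - [0, 0, -3, 0, 5]
    - [0, 0, -3, 0, 5]
    - [0, 0, -3, 0, 5]
    - [0, 0, -2, 0, 5]
    - [0, 0, 0, 0, 5]
    - [0, 0, 0, 0, 5]
    - [0, 0, 0, 0, 5]

```text
time: 21.8
position: [0.5438, 0.1093, 0.3787]
ee_rot: [-0.151, 0.989, 0.0, -0.0]
wrist_force: [0.4, -0.5, -0.3]
opening: 0.544
```

```bash
python3 st.py
python3 - <<'E'
from h import *
for n in ['wrist','top','scene']: grab(n,n[0]+'_end')
v=V('w_end');P=v.cloud();hsv=cv2.cvtColor(v.im,cv2.COLOR_BGR2HSV)
og=(hsv[...,0]<20)&(hsv[...,1]>150)&(hsv[...,2]>60)
X,Y,Z=P[...,0],P[...,1],P[...,2]
near=np.hypot(X-.543,Y-.11)<.03
pts=P[og&near&(abs(Z-.1)<.006)]; print(cv2.minAreaRect((pts[:,:2]*1000).astype(np.float32)),np.median(pts[:,2]))
m=near=(np.hypot(X-.544,Y-.11)<.06)&(abs(Z-.048)<.006);print('holder',cv2.minAreaRect((P[m][:,:2]*1000).astype(np.float32)))
a=V('top0');b=V('t_end')
for n,u,w in [('bottle',254,123),('dish',130,252),('slide',405,190)]: print(n,a.pt(u,w),b.pt(u,w))
d=cv2.absdiff(a.im,b.im).max(-1); 
for n,u,w in [('bottle',254,123),('dish',130,252),('slide',405,190)]: print(n,d[w-15:w+15,u-15:u+15].max())
cv2.imwrite('pics/end.png',np.hstack([v.im[60:300,100:400],b.im[60:300,100:400]]))
E
```

```text
21.8 [0.5438 0.1093 0.3787] keyz 0.1518 yaw 1.873 F [ 0.36 -0.53 -0.25] T [0.082 0.047 0.002] j6tau -0.0005 open 49.952806415688755
((543.3129272460938, 110.41093444824219), (32.8380012512207, 13.396039962768555), 17.570762634277344) 0.09943989161649512
holder ((544.1158447265625, 110.2410888671875), (80.26986694335938, 70.23478698730469), 17.410703659057617)
bottle [0.77039176 0.02044112 0.12986051] [0.76911749 0.0203936  0.1337511 ]
dish [0.42649559 0.39328347 0.0184831 ] [0.42659672 0.3938203  0.01656912]
slide [ 0.58399019 -0.41418823  0.03291629] [ 0.58340344 -0.41312217  0.03640207]
bottle 10
dish 12
slide 11
```

View pics/end.png

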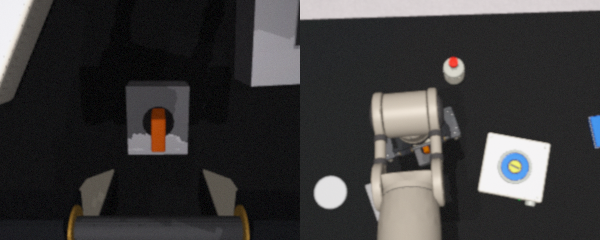

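The key stands upright in the holder at (158,130), with its top at the same height as at the start. The cover is flush and the other things have not moved, so I'm handing in.

```bash
python3 -c "
from rig import bot
print(bot.finish_job())"
```

```text
the job is handed in; nothing more can be done
None
```

I turned the cam lock clockwise to its stop with the blade key, and the cover is home. The key is back in the smaller holder and released. I handed the job in at about 22 s of the 72 s allowed.

- **Turning:** The wrist moment was about 0.1 N m or less for most of the turn, then rose sharply at the stop. I backed off at that point. One noisy sample read 0.30 N m and the next 0.22, so the peak was about at the 0.3 limit. The other wrist force readings stayed within about 2.5 N.
- **Cover:** It measured 2.7 mm proud of the ring at the start. After the blade came out it read −0.03 mm, which is flush within noise.
- **Key:** Its top is back at the starting height (0.0994 m) and its centre is about 1 mm from the holder's middle. The opened gripper is about 14 cm above its grasp height.
- **Other things:** The bottle, dish and slide box look unmoved in the top view; the before and after pictures match there.
- **Disagreement:** The wrist camera's depth reads about 1.5 mm low against the heights you gave, everywhere in the scene. I therefore used height differences within each picture.

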